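# Hold the dark chest's sprung lid just below its balance point

## Task

On the dark reagent chest, turn the red clamp knob counter-clockwise until its bar lies along the bolt, then draw the bolt clear of the lid. Raise the sprung glass lid by its handle past its balance point (the red mark on the quadrant, about 54 degrees) without letting it spring wide open, then lower it to just below the mark, into the green sector (38 to 52 degrees). Finish there, still holding the lid steady with the gripper, and leave the things standing about undisturbed.

Things in the scene. Friction and masses are not known exactly. Their poses are not given: they have to be found in the camera images.
- chest: White steel box 240 x 240 x 100 mm; origin at the centre of its underside; own x points from its front (robot side) to the hinge side, y to its left, z up. On its right a grey bracket 112 mm high (x -62 to 22, y -250 to -120 mm) carries bolt and knob. On its left an upright aluminium quadrant plate (y 127, x -35 to 125, top z 188 mm): red line at the balance angle, green sector below it.
- knob_grip (a point): Grip point of the red clamp knob, on its vertical axis, 145 mm above the bench; x runs along its bar (44 long, 14 wide, 30 mm high, top 13 mm above this point). Steel cross-lug 52 x 8 mm under the bar, its top 17 mm below this point; bolt's top face 25 mm below; two small stop posts beside it, tops 15 mm below, 22 mm off the axis. The knob rides on the bolt.
- knob (a joint): Angle of the clamp knob, rad: 0 clamped (bar along chest x, across the bolt); grows counter-clockwise seen from above to a stop at 1.57 (bar along chest y, along the bolt). Starts at 0 to 0.3. Stiff (0.12 N m), stays where left. Below about 1.05 its lug is caught behind a stop post and holds the bolt (do not force it past); free from 1.15 on.
- bolt (a joint): Travel of the flat steel bolt (28 x 8 mm), m: 0 shut, its tongue reaching 25 mm over the lid's right edge, 2 mm above it; grows as it is drawn along chest -y (to the right, away from the lid) to a stop at 0.045. Clear of the lid from 0.029 on. Friction 1.5 N, stays where left. Moved by its knob.
- lid_handle (a point): Middle of the lid's handle: black round bar 12 mm thick lying along chest y, 112 mm free between two end posts 8 mm thick. Its axis is 45 mm above the lid's top face, with free room under it; 155 mm above the bench with the lid shut; 40 mm behind the lid's front edge. The bar may turn between the fingers.
- lid_hinge (a point): Middle of the lid's hinge axis, along chest y: chest x +115 mm, 105 mm above the bench, fixed. With the lid shut the handle is 195 mm in front of it (chest -x) and 50 mm above it; both offsets turn with the lid.
- lid (a joint): Opening angle, rad, of the lid (amber glass in a steel frame, 235 x 236 x 10 mm, 1.5 kg): 0 shut, grows as its front rises, stop at 1.6. Sprung: below the balance angle 0.95 (54 deg) it sinks shut by itself (0.67 N m when shut, 0.2 at 0.8 rad), above it is driven open (0.2 N m at 1.1). Almost no friction. Green sector: 0.66 to 0.92.
- amber_a: Bystander: small amber glass bottle, black cap, 48 mm across, 85 tall, standing close to the chest's left side; leave it alone. Origin at the centre of its underside.
- amber_b: Bystander: small amber glass bottle, red cap, 44 mm across, 75 tall, standing in front of the chest towards its right corner; leave it alone. Origin at the centre of its underside.
- jar_white: Bystander: white jar, blue cap, 54 mm across, 70 tall, on the right; leave it alone. Origin at the centre of its underside.
- beaker: Bystander: empty glass beaker, 66 mm across, 85 tall, on the left; leave it alone. Origin at the centre of its underside.
- clear_bottle: Bystander: clear glass bottle, black cap, 60 mm across, 120 tall, on the left; leave it alone. Origin at the centre of its underside.
- spatula: Bystander: steel spatula, 160 mm long, lying near the front right; leave it alone. Origin at the centre of its underside.
- amber_c: Bystander: amber glass bottle, white cap, 54 mm across, 110 tall, on the right; leave it alone. Origin at the centre of its underside.

How it is judged (in metres and radians):
On the way, in this order (a step that is already met when the one before it is completed fails the run):
1. the clamp knob is turned loose (at least 1.15 rad) (value of joint knob above 1.15 rad), for 0.1 s.
2. the bolt is drawn clear of the lid (at least 29 mm) (value of joint bolt above 0.029 m), for 0.1 s.
3. the lid is raised past its balance point (at least 0.98 rad) (value of joint lid above 0.98 rad), for 0.1 s.
At the end, for the whole second after the job is handed in: The bolt is still drawn (26 mm or more) and the robot holds the lid, at rest (under 0.05 rad/s), at 0.66 to 0.92 rad, just below its balance angle of 0.95 rad, touching it with at least 0.3 N (value of joint bolt above 0.026 m and value of joint lid between 0.66 and 0.92 rad and velocity of joint lid between -0.05 and 0.05 rad/s and contact force between any of the fingers, the arm and lid above 0.3 N); the arm keeps its last pose, push and grip.
It fails at once if the lid springs wide open (beyond 1.4 rad) (value of joint lid above 1.4 rad).
It fails at once if a bystander is shifted by more than 40 mm or tipped (distance of any of amber_a, amber_b, jar_white, beaker, clear_bottle, spatula, amber_c from where it was at the start of the episode above 0.04 m or angle between any of amber_a, amber_b, jar_white, beaker, clear_bottle, spatula, amber_c's own z axis and vertical above 0.5 rad).
It also fails if it takes over 54 s, if anything falls off the work surface, if the arm or the gripper's body presses on something with over 40 N, if the wrist force passes 120 N, or if a joint passes its speed limit or range.

## Robot

A 6-joint arm with a two-finger parallel gripper is mounted at the origin on the work surface. World frame = base frame: x ahead of the robot, y to its left, z up, the work surface at z = 0. Lengths are in mm, angles in rad, forces in N, time in s.
With the tool pointing down it reaches from about 300 to 775 mm from the base axis. Payload 14.6 kg.
Tool frame: the origin (TCP) lies on the centre line of the jaws, within the pads' length; the fingertips stand 19 mm ahead of it and the grasp point (between the pads) is the TCP (bot.tip_reach is the distance from the TCP to the fingertips, in mm); y points along the fingers, x is the direction in which the jaws open and shut, and the axes are right-handed (so a half turn about y gives the same grasp; the last joint's range is limited). The gripper opens to 85 mm and grips with 20 to 120 N. Pads are 22 mm wide; open, the fingers measure 114 mm over their backs; the gripper's body (76 mm by 85 mm) begins 54 mm behind the grasp point. The pads swing forward as they close: fully open they stand 13 mm farther back than shut.
Start: joints at [-1.246, 0.3, 1.521, -0, 1.321, -0.067], TCP at [210.011, -508.316, 250.281] pointing down, gripper open.
Joint ranges: [-3.03, 3.03], [-0.79, 2.21], [0.23, 2.52], [-1.04, 4.18], [0, 3.07], [-2.55, 2.55]. Speed limits (rad/s): [2.22, 2.22, 2.57, 3.14, 3.14, 3.14].

## Interface

Orientations are given as a unit quaternion [w, x, y, z].
In Python, from rig import bot gives the robot as it stands. Calls block until the motion is done:
- bot.move_to(position, orientation): joint-space move of the TCP to a pose.
- bot.servo_line(position, attitude=None, speed=150, until_force=None): straight line of the TCP; attitude=None keeps the orientation; speed is the mean speed in mm/s. With until_force (N) it stops when the force on the tool has changed by that much, and returns True; else False.
- bot.move_joints(angles): joint-space move.
- bot.move_gripper(opening, grip_force=None): finger opening in mm; grip_force is the grip in N (None keeps the last); returns when the fingers have stopped.
- bot.dwell(seconds).
- bot.ik(position, orientation): joint angles nearest the present ones, or None.
- bot.read_state(): the state.
- bot.read_camera(name): name is "scene" or "top" or "wrist"; returns a dict with "image" (384x512x3 uint8, blue, green, red), "depth" (384x512 float32, mm along the optical axis (not along the pixel's ray), 0 where there is no reading), "fovy" (degrees; the focal length in pixels is half the picture's height over the tangent of half this angle, whatever the lens; pixels are square), "cx", "cy" (the principal point, pixels), "eye" and "attitude" of the camera in the world; the wrist camera has in their place "mount" (4x4, takes a point from camera to tool coordinates, whose origin is the TCP and whose axes are the tool frame's). Camera axes: x right, y down, z forward; pixel columns grow to the right and rows downward; lengths in mm; the calibration is good to about 2 mm. A picture is of the moment at which its call begins: read the wrist's pose just before it.
A pose or a line that the arm cannot do raises bot.MotionError and nothing moves.
- bot.finish_job(): hands the job in, once; it reports no verdict.
The state is a dict: "clock": time; "joint_positions": joint angles; "qvel": joint speeds; "effort": joint torques, N m; "ee_pos": TCP position; "tool_rot": TCP orientation; "ft_force": force on the tool from outside, world axes, zero at the start; "moment": the same for the moment, N m; "grip_width": finger opening in mm.
Only numpy, scipy, OpenCV 4.12 (cv2) and the standard library are available. Lean on these libraries where they do the work, as an engineer would, in place of code of your own. Each camera call takes 0.05 s, during which the arm holds its last target.

## Working session

There is one attempt and no reset: what is moved stays moved. The work goes in short steps, each a Python script; the robot and the scene stay as the last script left them, time stands still between calls to the robot, and variables do not carry over. Pictures are saved under pics/ and viewed, and the job is handed in when it is done.

```bash
ls; mkdir -p pics
cat > h.py <<'E'
import numpy as np, cv2, json
from rig import bot
from scipy.spatial.transform import Rotation as R
def rot(q): return R.from_quat([q[1],q[2],q[3],q[0]])
def quat(r): 
    a=r.as_quat(); return [a[3],a[0],a[1],a[2]]
def cam(name):
    s=bot.read_state(); c=bot.read_camera(name)
    f=c['image'].shape[0]/2/np.tan(np.radians(c['fovy'])/2)
    if name=='wrist':
        M=np.array(c['mount']); Rt=rot(s['tool_rot']).as_matrix()
        Rw=Rt@M[:3,:3]; e=np.array(s['ee_pos'])+Rt@M[:3,3]
    else:
        a=np.array(c['attitude']); Rw=a if a.shape==(3,3) else rot(a).as_matrix(); e=np.array(c['eye'])
    c.update(f=f,Rw=Rw,e=e); return c
def ray(c,u,v): return c['Rw']@np.array([(u-c['cx'])/c['f'],(v-c['cy'])/c['f'],1.])
def plane(c,u,v,z): 
    d=ray(c,u,v); return c['e']+d*(z-c['e'][2])/d[2]
def pt(c,u,v): return c['e']+ray(c,u,v)*c['depth'][int(v),int(u)]
def proj(c,p):
    q=c['Rw'].T@(np.array(p)-c['e']); return q[0]/q[2]*c['f']+c['cx'],q[1]/q[2]*c['f']+c['cy']
def cloud(c):
    v,u=np.mgrid[:384,:512]; d=np.stack([(u-c['cx'])/c['f'],(v-c['cy'])/c['f'],np.ones_like(u,float)],-1)*c['depth'][...,None]
    return d@c['Rw'].T+c['e']
E
python3 - <<'E'
from h import *
for n in ['scene','top','wrist']:
    c=cam(n); cv2.imwrite(f'pics/{n}0.png',c['image']); print(n,c['e'],c['fovy'],c['cx'],c['cy'],c['Rw'].round(3).tolist(),(c['depth']>0).mean())
s=bot.read_state(); print(s)
E
```

```text
pics
scene [1189.49832936 -760.53819956  972.02215902] 50.34362700108305 252.59879495718556 185.16133228050617 [[0.752, 0.412, -0.514], [0.659, -0.485, 0.575], [-0.012, -0.772, -0.636]] 0.9959920247395834
top [ 338.00920795   20.42506568 1274.29618166] 50.32172410757938 252.3868923105413 191.68066208278694 [[-0.024, -0.992, 0.123], [-1.0, 0.024, -0.001], [-0.002, -0.123, -0.992]] 0.9961496988932291
wrist [ 276.9066396  -480.82351981  373.55970006] 66.24287968934736 250.30219127459978 190.8531477834802 [[0.382, -0.888, -0.257], [-0.924, -0.367, -0.106], [-0.0, 0.278, -0.96]] 0.9958648681640625
{'clock': 0.15, 'joint_positions': array([-1.24557813e+00,  3.00319072e-01,  1.52143088e+00, -2.27016383e-05,
        1.32072538e+00, -6.65709232e-02]), 'qvel': array([ 4.67815767e-04, -2.32905417e-03, -1.98042048e-03, -6.56187465e-05,
        1.52367121e-03, -1.28497364e-03]), 'effort': array([-3.71167534e-04, -5.43661380e+01, -3.61889470e+01, -1.75754935e-04,
        3.12409815e-03,  3.89973331e-05]), 'ee_pos': array([ 209.96797254, -508.1650414 ,  249.86825691]), 'tool_rot': array([ 0.58794426, -0.58757584,  0.39336527, -0.39286122]), 'ft_force': array([0.48061558, 0.80371654, 0.29676852]), 'moment': array([ 0.06596169, -0.04978701, -0.02452436]), 'grip_width': 85.21684491283258}
```

View pics/scene0.png

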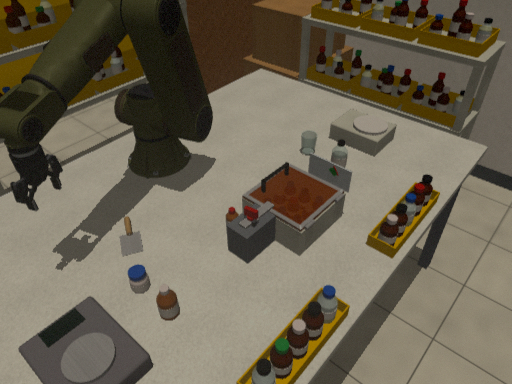

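View pics/top0.png

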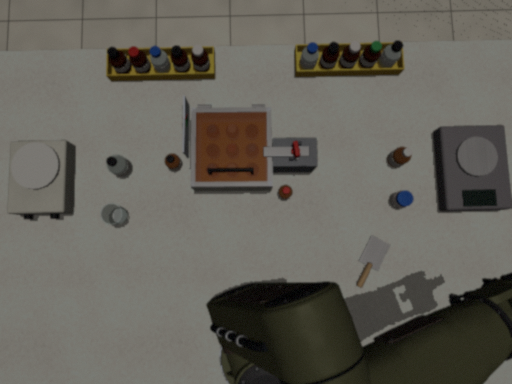

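View pics/wrist0.png

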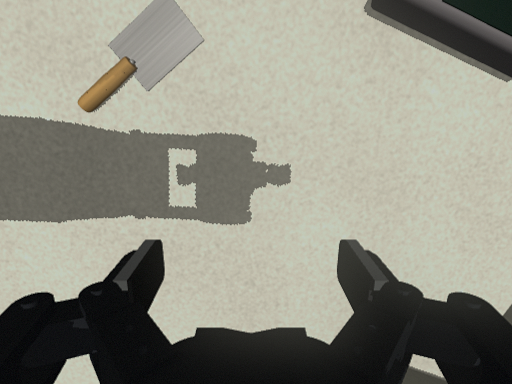

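The top view shows the chest at about (232,147), with its handle bar at (231,170), red knob at (296,149), bolt at (280,152) and the red-capped bottle at (286,192). The scene view shows the same things: knob (251,212), handle (275,177). Next I'll measure both from these views.

Run:
```python
from h import *
T=cam('top');S=cam('scene')
for n,c in (('top',T),('scene',S)):
    im=c['image'];hsv=cv2.cvtColor(im,cv2.COLOR_BGR2HSV); P=cloud(c)
    red=((hsv[...,0]<6)|(hsv[...,0]>172))&(hsv[...,1]>170)&(hsv[...,2]>80)
    box=np.zeros(red.shape,bool)
    if n=='top': box[95:205,170:330]=1
    else: box[150:260,220:360]=1
    k,lab,st,ce=cv2.connectedComponentsWithStats((red&box).astype(np.uint8))
    for i in range(1,k):
        if st[i,4]>8:
            p=P[lab==i]; print(n,'red',st[i],ce[i].round(1),np.median(p,0).round(1),p[:,2].max().round(1))
    z=P[...,2]
    dark=(im.max(-1)<45)&box&(z>120)
    k,lab,st,ce=cv2.connectedComponentsWithStats(dark.astype(np.uint8))
    for i in range(1,k):
        if st[i,4]>15:
            p=P[lab==i];q=p-p.mean(0); u,s,vt=np.linalg.svd(q); print(n,'dark',st[i],ce[i].round(1),np.median(p,0).round(1),vt[0].round(3),(q@vt[0]).min(),(q@vt[0]).max())
    g=(z>85)&(z<112)&box; print(n,'z85-112',g.sum(),P[g].min(0).round(),P[g].max(0).round())
    big=cv2.resize(im[90:210,170:330] if n=='top' else im[145:265,215:375],None,fx=5,fy=5,interpolation=cv2.INTER_CUBIC); cv2.imwrite(f'pics/{n}1.png',big)
```

```text
top red [294 142   5  14  48] [296.1 148.1] [ 595.5 -105.6  156.5] 1274.3
top red [283 187   7   7  35] [285.9 189.9] [490.2 -80.5  73.1] 79.6
top dark [186 103   2  11  19] [186.5 108.2] [721.5 200.6 158.4] [-0.327 -0.015  0.945] -16.036357151356743 15.69116548391406
top dark [185 115   3  41  89] [186.3 136.5] [637.1 201.8 152. ] [-0.999  0.03  -0.041] -65.38448091220776 50.31633683898824
top dark [208 168  45   6 180] [230.1 169.8] [539.5  79.6 158.1] [ 0.016  1.    -0.009] -60.77024215735798 62.065129106476526
top z85-112 6577 [ 499. -172.   85.] [749. 261. 112.]
scene red [229 207   6   5  22] [231.3 209.1] [490.3 -82.3  73. ] 76.1
scene red [244 206  14   7  44] [250.4 209.1] [ 597.5 -109.4  156.4] 159.9
scene red [247 215   6   5  15] [249.2 217.4] [ 599.3 -116.1  128. ] 132.0
scene dark [262 163  27  28 136] [274.8 174.2] [542.9  72.6 155.7] [ 0.022  1.    -0.015] -62.46210746696103 69.66523750517763
scene z85-112 4441 [ 496. -177.   85.] [748. 420. 112.]
```

View pics/top1.png

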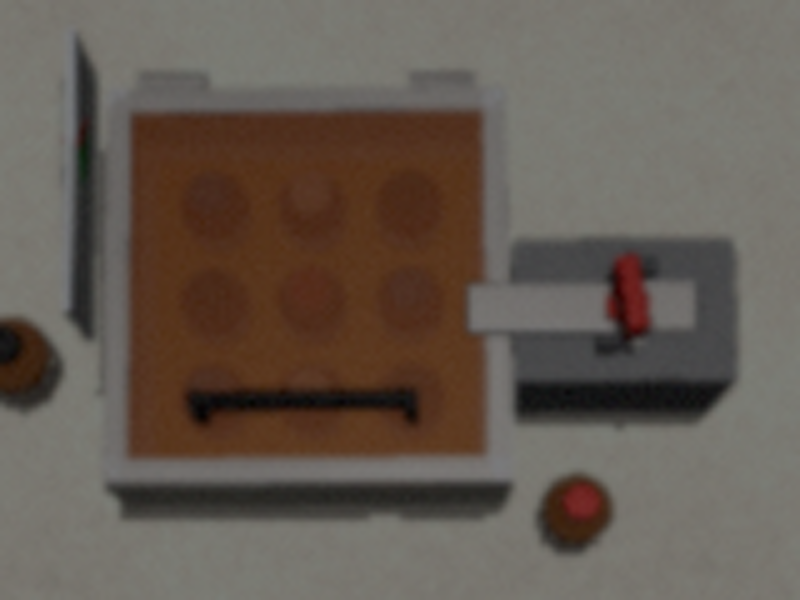

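View pics/scene1.png

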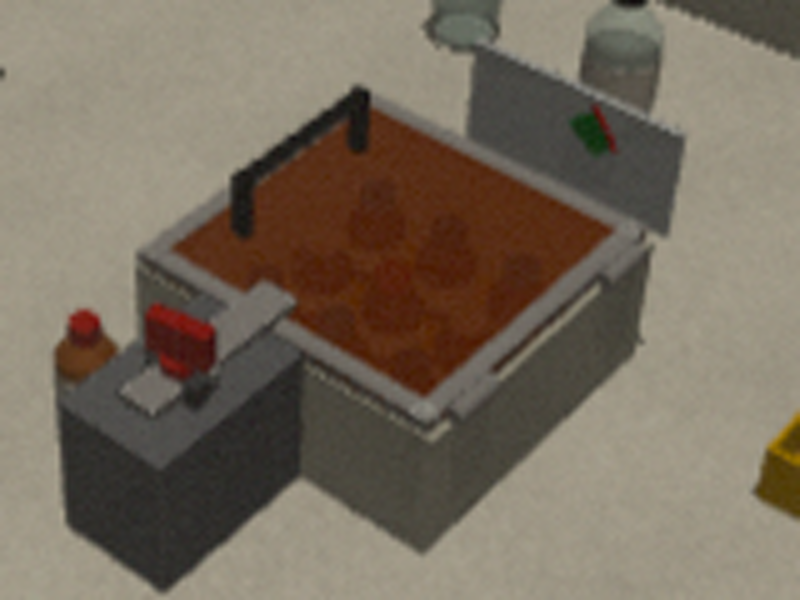

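```bash
cat >> h.py <<'E'
def down(a,tilt=0.):
    x=np.array([np.cos(a),np.sin(a),0]);y=np.array([0,0,-1.]);z=np.cross(x,y)
    return quat(R.from_matrix(np.stack([x,y,z],1)))
E
python3 - <<'E'
from h import *
print(bot.tip_reach)
s=bot.read_state(); print(rot(s['tool_rot']).as_matrix().round(2).tolist()); c=bot.read_camera('wrist'); print(np.array(c['mount']).round(3).tolist())
for a in np.arange(-np.pi,np.pi+.1,np.pi/8):
    q=bot.ik([596,-107,152],down(a)); q2=bot.ik([541,78,155],down(a)); q3=bot.ik([669,76,295],down(a))
    print(round(a,2),*[None if x is None else np.round(x,2) for x in (q,q2,q3)])
E
```

```text
19.0
[[0.38, -0.0, 0.92], [-0.92, 0.0, 0.38], [-0.0, -1.0, 0.0]]
[[1.0, -0.0, 0.001, 0.176], [-0.001, -0.279, 0.96, -123.765], [0.0, -0.96, -0.279, 72.327], [0.0, 0.0, 0.0, 1.0]]
-3.14 None None None
-2.75 [-0.24  0.51  1.46 -0.    1.17  2.51] None None
-2.36 [-0.24  0.51  1.46 -0.    1.17  2.12] [ 0.08  0.39  1.63 -0.    1.12  2.43] [ 0.06  0.56  1.05 -0.    1.53  2.41]
-1.96 [-0.24  0.51  1.46 -0.    1.17  1.73] [ 0.08  0.39  1.63 -0.    1.12  2.04] [ 0.06  0.56  1.05 -0.    1.53  2.02]
-1.57 [-0.24  0.51  1.46 -0.    1.17  1.33] [ 0.08  0.39  1.63 -0.    1.12  1.65] [ 0.06  0.56  1.05 -0.    1.53  1.63]
-1.18 [-0.24  0.51  1.46 -0.    1.17  0.94] [ 0.08  0.39  1.63 -0.    1.12  1.25] [ 0.06  0.56  1.05 -0.    1.53  1.24]
-0.79 [-0.24  0.51  1.46 -0.    1.17  0.55] [ 0.08  0.39  1.63 -0.    1.12  0.86] [ 0.06  0.56  1.05 -0.    1.53  0.84]
-0.39 [-0.24  0.51  1.46 -0.    1.17  0.15] [ 0.08  0.39  1.63 -0.    1.12  0.47] [ 0.06  0.56  1.05 -0.    1.53  0.45]
0.0 [-0.24  0.51  1.46 -0.    1.17 -0.24] [ 0.08  0.39  1.63 -0.    1.12  0.08] [ 0.06  0.56  1.05 -0.    1.53  0.06]
0.39 [-0.24  0.51  1.46 -0.    1.17 -0.63] [ 0.08  0.39  1.63 -0.    1.12 -0.32] [ 0.06  0.56  1.05 -0.    1.53 -0.33]
0.79 [-0.24  0.51  1.46 -0.    1.17 -1.02] [ 0.08  0.39  1.63 -0.    1.12 -0.71] [ 0.06  0.56  1.05 -0.    1.53 -0.73]
1.18 [-0.24  0.51  1.46  0.    1.17 -1.42] [ 0.08  0.39  1.63  0.    1.12 -1.1 ] [ 0.06  0.56  1.05  0.    1.53 -1.12]
1.57 [-0.24  0.51  1.46 -0.    1.17 -1.81] [ 0.08  0.39  1.63 -0.    1.12 -1.49] [ 0.06  0.56  1.05 -0.    1.53 -1.51]
1.96 [-0.24  0.51  1.46 -0.    1.17 -2.2 ] [ 0.08  0.39  1.63 -0.    1.12 -1.89] [ 0.06  0.56  1.05 -0.    1.53 -1.9 ]
2.36 None [ 0.08  0.39  1.63 -0.    1.12 -2.28] [ 0.06  0.56  1.05 -0.    1.53 -2.3 ]
2.75 None None None
3.14 None None None
```

Run:
```python
from h import *
import pickle
bot.move_to([570,-10,300],down(-np.pi/2)); print(bot.read_state()['clock'])
c=cam('wrist'); cv2.imwrite('pics/w1.png',c['image']); pickle.dump(c,open('w1.pkl','wb'))
bot.move_to([590,-95,270],down(-1.42)); print(bot.read_state()['clock'])
c=cam('wrist'); cv2.imwrite('pics/w2.png',c['image']); pickle.dump(c,open('w2.pkl','wb'))
```

```text
2.5083
3.0167
```

View pics/w1.png

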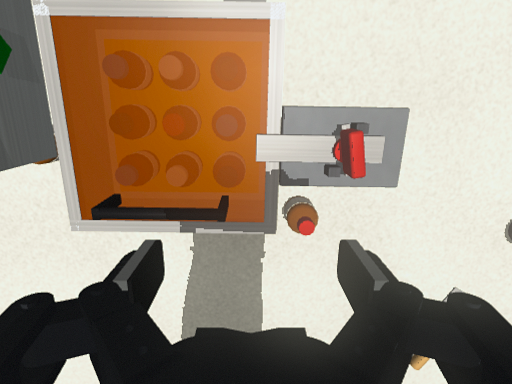

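View pics/w2.png

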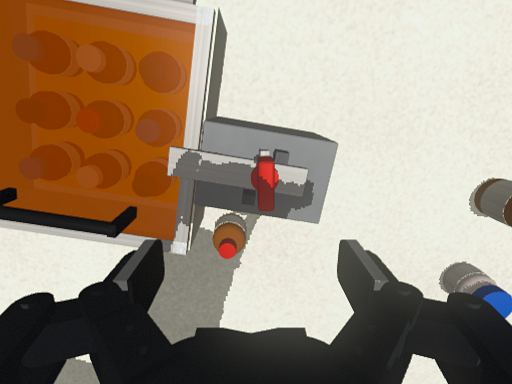

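w1 shows the handle from (93,211) to (228,210), the knob bar from (350,127) to (357,177) and both stop posts, (361,128) and (333,170). w2 shows the knob at (265,180). Next I'll triangulate.

Run:
```python
from h import *
import pickle
V=[pickle.load(open(f'w{i}.pkl','rb')) for i in (1,2)]
rays=[];hb=[]
for i,c in enumerate(V):
    im=c['image'];hsv=cv2.cvtColor(im,cv2.COLOR_BGR2HSV);P=cloud(c);z=P[...,2]
    red=((hsv[...,0]<6)|(hsv[...,0]>172))&(hsv[...,1]>150)&(hsv[...,2]>90)
    m=red&(z>148)&(z<170); p=P[m]; print(i,'knob n',m.sum(),'z med',np.median(z[m]),p.min(0).round(1),p.max(0).round(1))
    v,u=np.nonzero(m); 
    W=np.array([plane(c,a,b,158)[:2] for a,b in zip(u,v)],np.float32); r=cv2.minAreaRect(W); print('  rect@158',r)
    ((x,y),(w,h),an)=r; rays.append((c['e'],ray(c,*proj(c,[x,y,158]))))
    d=(im.max(-1)<60)&(z>140)&(z<170); k,lab,st,ce=cv2.connectedComponentsWithStats(d.astype(np.uint8)); j=1+np.argmax(st[1:,4]); m=lab==j
    p=P[m]; print('  handle',st[j],np.median(p,0).round(1),p.min(0).round(1),p.max(0).round(1))
    top=p[p[:,2]>np.percentile(p[:,2],50)]; cf=np.polyfit(top[:,1],top[:,0],1); print('  axis x=',cf, 'ztop',np.percentile(p[:,2],95))
    v,u=np.nonzero(m); hb.append((c,u,v))
    l=(z>104)&(z<114)&(P[:,:,1]>-110)&(P[:,:,0]<800)
    print('  bracket/lid z', np.median(z[l]))
# triangulate knob
def tri(rs):
    A=0;b=0
    for e,d in rs:
        d=d/np.linalg.norm(d);M=np.eye(3)-np.outer(d,d);A=A+M;b=b+M@e
    return np.linalg.solve(A,b)
print('knob tri',tri(rays))
# quick: chest edges from lid frame silhouette in view1: white frame
c=V[0];P=cloud(c);z=P[...,2]
m=(z>98)&(z<114)&(P[...,1]>-40)&(P[...,1]<192); W=P[m][:,:2].astype(np.float32); print('lid rect',cv2.minAreaRect(W),np.percentile(W,[0.5,99.5],axis=0))
m=(z>116)&(z<126)&(P[...,1]<0); W=P[m][:,:2].astype(np.float32); print('bolt',cv2.minAreaRect(W),m.sum())
# bracket
m=(z>108)&(z<115)&(P[...,1]<-55); W=P[m][:,:2].astype(np.float32); print('brk',cv2.minAreaRect(W),m.sum())
```

```text
0 knob n 638 z med 157.8531272085277 [ 577.7 -116.6  154.2] [620.5 -98.6 160.1]
  rect@158 ((599.532470703125, -106.8996353149414), (42.512264251708984, 12.796277046203613), 10.225275993347168)
  handle [  91  202  136   19 1652] [544.1  78.2 159.8] [536.1  13.7 140.3] [549.6 141.  162.9]
  axis x= [1.57970685e-02 5.41372705e+02] ztop 161.4145953903692
  bracket/lid z 110.23291938758575
1 knob n 761 z med 157.82268184559086 [ 578.2 -116.   154.2] [621.1 -98.2 160.4]
  rect@158 ((599.829345703125, -107.69575500488281), (42.231590270996094, 13.12458610534668), 9.799760818481445)
  handle [   0  205  126   33 1699] [544.2  58.3 159.5] [535.6  13.3 140.1] [549.1 114.1 162.4]
  axis x= [1.40623639e-02 5.41577426e+02] ztop 161.24399974213026
  bracket/lid z 110.12094801566053
knob tri [ 599.0534523  -107.97832082  155.03168105]
lid rect ((620.3721313476562, 76.00711822509766), (231.98101806640625, 239.87083435058594), 89.99384307861328) [[503.69567078 -38.69378403]
 [736.33546143 190.95061035]]
bolt ((596.6243896484375, -82.06100463867188), (51.36140060424805, 132.47947692871094), 7.132925510406494) 2811
brk ((599.1856079101562, -114.04380798339844), (118.05570220947266, 85.14620208740234), 89.96131896972656) 5526
```

Run:
```python
from h import *
def st(t):
    s=bot.read_state(); print(t,round(s['clock'],2),s['ee_pos'].round(1),s['ft_force'].round(1),s['moment'].round(2),round(s['grip_width'],1),s['joint_positions'][5].round(3))
a0=0.175-np.pi/2
bot.move_gripper(50,40)
bot.move_to([599.5,-107.3,190],down(a0)); st('above')
print(bot.servo_line([599.5,-107.3,151],speed=80,until_force=15)); st('down')
bot.move_gripper(0,40); st('grip')
c=cam('wrist'); cv2.imwrite('pics/w3.png',c['image'])
```

```text
above 3.93 [ 599.6 -107.3  190.7] [-0.   0.1  1.4] [-0.02 -0.    0.04] 50.4 1.159
False
down 4.57 [ 599.6 -107.3  151.1] [ 0.9  0.7 -0.2] [ 0.02 -0.03  0.06] 50.1 1.159
grip 4.97 [ 599.7 -107.6  151.6] [-0.2 -2.2  4.1] [-0.5   0.05 -0.09] 13.3 1.159
```

View pics/w3.png

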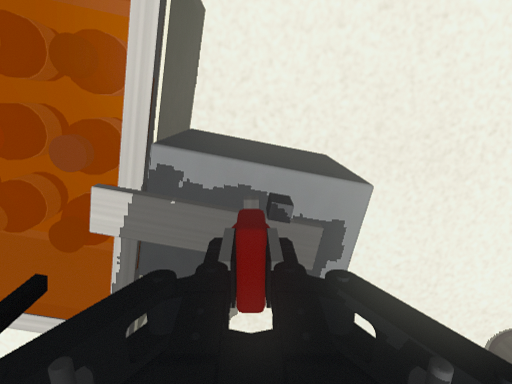

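The knob bar at (250,258) sits squarely between the pads, and the width reads 13.3 mm. Next I'll turn it CCW in steps while watching the forces.

Run:
```python
from h import *
def st(t):
    s=bot.read_state(); print(t,round(s['clock'],2),s['ee_pos'].round(1),s['ft_force'].round(1),s['moment'].round(2),round(s['grip_width'],1),s['joint_positions'][5].round(3))
q=np.array(bot.read_state()['joint_positions']); a0=0.175-np.pi/2
p=[599.5,-107.3,151]
for a in np.linspace(a0,-0.03,5)[1:]:
    bot.move_to(p,down(a)); st(a+np.pi/2)
c=cam('wrist'); cv2.imwrite('pics/w4.png',c['image'])
c=cam('top'); cv2.imwrite('pics/t4.png',cv2.resize(c['image'][90:210,170:330],None,fx=5,fy=5))
```

```text
0.5164490816987242 5.45 [ 599.5 -107.   151.5] [-3.3  0.4  6.5] [0.17 0.47 0.1 ] 13.1 0.816
0.8578981633974483 5.88 [ 599.1 -107.   151.5] [-7.   0.8  8.6] [0.24 1.26 0.14] 13.1 0.475
1.1993472450961724 6.3 [ 598.5 -106.9  151.4] [-13.7   2.   11.3] [0.26 2.27 0.12] 13.3 0.134
1.5407963267948965 6.72 [ 597.9 -107.   151.4] [-19.6   1.6  15.1] [0.27 3.39 0.11] 13.0 -0.208
```

View pics/w4.png

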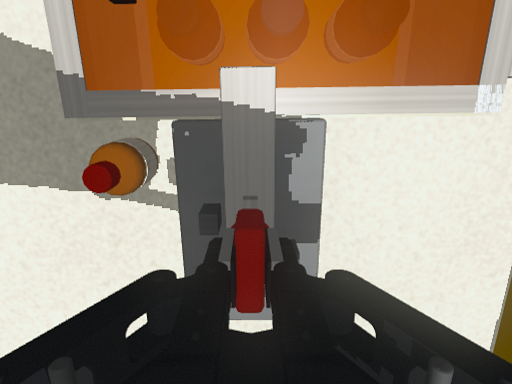

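The bar now lies along the bolt. A -20 N x-force shows my x is about 2 mm too large, so I'll relax that and then draw the bolt.

Run:
```python
from h import *
def st(t):
    s=bot.read_state(); print(t,round(s['clock'],2),s['ee_pos'].round(1),s['ft_force'].round(1),s['moment'].round(2),round(s['grip_width'],1),s['joint_positions'][5].round(3)); return s
bot.servo_line([597.0,-107.3,150.6],speed=30); s=st('relax')
bot.servo_line([596.5,-107.3-41,150.6],speed=60,until_force=45); st('drawn')
c=cam('wrist'); cv2.imwrite('pics/w5.png',c['image'])
```

```text
relax 7.08 [ 597.3 -107.   151.5] [-1.1  0.4  8.4] [0.15 0.23 0.1 ] 13.2 -0.208
drawn 7.91 [ 596.7 -148.5  151.5] [-1.7 -1.4  8.1] [-0.21  0.44  0.07] 13.3 -0.273
```

View pics/w5.png

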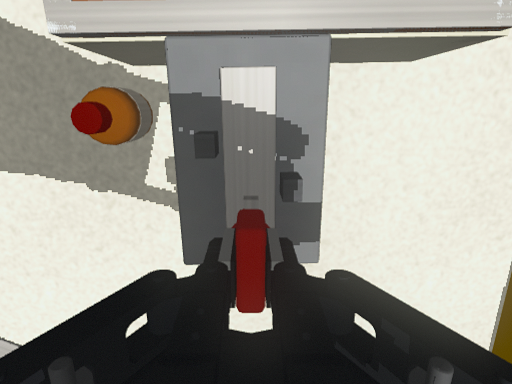

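The bolt is drawn 41 mm and its tongue is well clear of the lid. I'll release the knob, lift, and go to the handle, using the touch-calibrated x of about 540.2.

Run:
```python
from h import *
def st(t):
    s=bot.read_state(); print(t,round(s['clock'],2),s['ee_pos'].round(1),s['ft_force'].round(1),s['moment'].round(2),round(s['grip_width'],1),s['joint_positions'][5].round(3)); return s
bot.move_gripper(45,40); st('open')
bot.servo_line([596.5,-148.3,235],speed=150)
bot.move_to([540.2,77.4,215],down(-0.015)); st('above')
c=cam('wrist'); cv2.imwrite('pics/w6.png',c['image'])
P=cloud(c);z=P[...,2];d=(c['image'].max(-1)<60)&(z>135)&(z<170)&(P[...,1]>0)&(abs(P[...,0]-541)<25)
p=P[d]; print(d.sum(),np.percentile(p,[2,50,98],axis=0).round(1))
```

```text
open 8.37 [ 596.4 -148.2  150.4] [-1.6  0.4 -0. ] [ 0.04 -0.01  0.05] 44.8 -0.273
above 10.01 [540.6  76.5 214.9] [ 0.3 -0.4 -1. ] [-0.06 -0.07  0.03] 44.7 0.089
3144 [[536.1  18.5 156.9]
 [541.7  87.6 160.1]
 [547.4 140.5 161.9]]
```

View pics/w6.png

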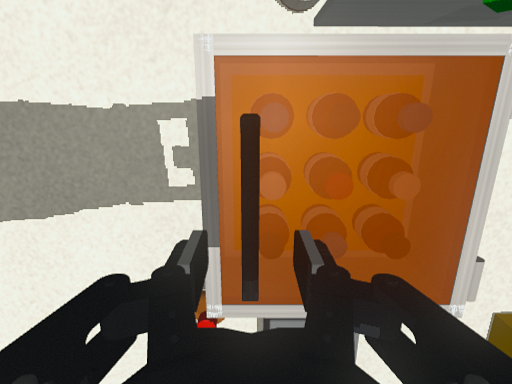

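The bar runs straight down column 250, in the middle between the pads, so I'll descend and grip.

Run:
```python
from h import *
def st(t):
    s=bot.read_state(); print(t,round(s['clock'],2),s['ee_pos'].round(1),s['ft_force'].round(1),s['moment'].round(2),round(s['grip_width'],1),s['joint_positions'][5].round(3)); return s
print(bot.servo_line([540.7,77.4,154.5],speed=80,until_force=15)); st('down')
bot.move_gripper(0,35); s=st('grip')
# feasibility along the arc
for t in np.linspace(0,1.05,8):
    x=-195*np.cos(t)+50*np.sin(t)+195; z=195*np.sin(t)+50*np.cos(t)-50
    q=bot.ik([540.7+x,77.4-.0155*x,155+z],down(-0.015)); print(round(t,2),round(x),round(z),None if q is None else q.round(2))
c=cam('wrist'); cv2.imwrite('pics/w7.png',c['image'])
```

```text
False
down 10.97 [541.   77.4 155. ] [-0.1  0.3 -0.1] [-0.02 -0.05  0.01] 45.3 0.09
grip 11.37 [540.3  77.4 154.8] [-5.  -0.7  5.2] [-0.04  0.92  0.04] 11.0 0.09
0.0 0 0 [ 0.08  0.39  1.64 -0.    1.12  0.09]
0.15 10 29 [ 0.07  0.38  1.58 -0.    1.18  0.09]
0.3 23 55 [ 0.07  0.38  1.51 -0.    1.25  0.09]
0.45 41 80 [ 0.07  0.39  1.43 -0.    1.32  0.08]
0.6 62 101 [ 0.07  0.43  1.34 -0.    1.38  0.08]
0.75 86 120 [ 0.06  0.47  1.23 -0.    1.44  0.08]
0.9 113 134 [ 0.06  0.53  1.12 -0.    1.5   0.07]
1.05 141 144 [ 0.06  0.6   0.99 -0.    1.56  0.07]
```

View pics/w7.png

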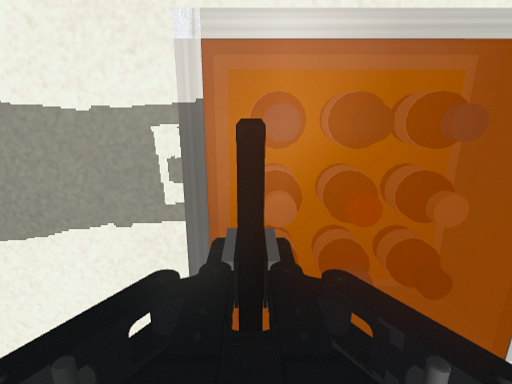

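The handle is gripped at 11.0 mm. Next I'll raise it in steps along the arc.

```bash
cat >> h.py <<'E'
X0,Z0=540.2,154.8
def arc(t):
    x=-195*np.cos(t)+50*np.sin(t)+195; z=195*np.sin(t)+50*np.cos(t)-50
    return [X0+x,77.4-.0155*x,Z0+z]
def ang(p): 
    # from TCP pos, hinge at X0+195
    return (np.arctan2(p[2]-(Z0-50),-(p[0]-(X0+195)))-np.arctan2(50,195)), np.hypot(p[2]-(Z0-50),p[0]-(X0+195))
def st(t):
    s=bot.read_state(); print(t,round(s['clock'],2),s['ee_pos'].round(1),s['ft_force'].round(1),np.round(ang(s['ee_pos']),3),round(s['grip_width'],1)); return s
E
python3 - <<'E'
from h import *
for t in np.arange(0.08,0.61,0.08):
    bot.servo_line(arc(t),speed=60); s=st(round(t,2))
    if np.linalg.norm(s['ft_force'])>40: print('force'); break
c=cam('wrist'); cv2.imwrite('pics/w8.png',c['image']); c=cam('scene'); cv2.imwrite('pics/s8.png',cv2.resize(c['image'][105:265,215:375],None,fx=3.7,fy=3.7))
E
```

```text
0.08 11.84 [544.8  77.3 170.5] [-3.7  0.1 -2.8] [8.10000e-02 2.01458e+02] 10.5
0.16 12.26 [550.7  77.3 186.1] [-7.1  0.7 -1.7] [1.64000e-01 2.01645e+02] 10.7
0.24 12.68 [557.5  77.2 200.8] [-9.3  0.5  1.4] [  0.244 201.927] 10.5
0.32 13.09 [565.6  77.  214.9] [-13.    0.    3.9] [  0.325 202.248] 10.4
0.4 13.51 [574.7  76.9 228.4] [-15.1   0.8   7.2] [  0.405 202.607] 10.3
0.48 13.93 [585.   76.7 241.4] [-16.   -0.3  10.8] [  0.487 203.049] 10.8
0.56 14.34 [596.3  76.5 253.6] [-17.8  -0.3  14.1] [  0.569 203.561] 10.8
```

View pics/s8.png

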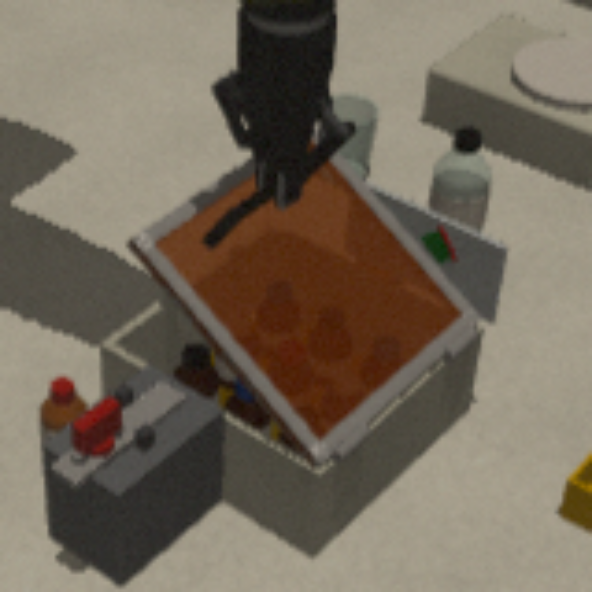

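View pics/w8.png

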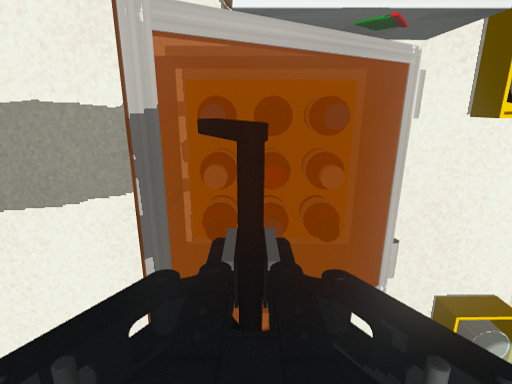

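The lid has followed the arc to about 0.57 rad. The growing radial force of about 22 N shows that the true arc centre is roughly (1.3, 4.3) mm off my assumption, so I'll correct that and continue past the mark.

```bash
sed -i 's/^X0,Z0=.*/X0,Z0=541.5,159.1/' h.py
python3 - <<'E'
from h import *
for t in [0.57,0.64,0.72,0.80]:
    bot.servo_line(arc(t),speed=50); s=st(round(t,2))
    if np.linalg.norm(s['ft_force'])>40: print('force'); break
E
```

```text
0.57 14.72 [599.8  76.5 257.4] [-2.1  0.2 -0.3] [  0.575 201.687] 10.6
0.64 15.15 [609.8  76.3 266.1] [-5.9 -0.5  2.8] [  0.641 201.716] 10.4
0.72 15.62 [622.8  76.1 276.1] [-6.6 -1.   6. ] [  0.722 202.035] 10.6
0.8 16.1 [636.4  75.9 284.9] [-7.  -1.4  7.1] [  0.802 202.261] 10.9
```

Run:
```python
from h import *
for t in [0.87,0.94,1.0,1.06]:
    bot.servo_line(arc(t),speed=45); s=st(round(t,2))
    if np.linalg.norm(s['ft_force'])>40: print('force'); break
bot.dwell(0.3); st('hold')
c=cam('wrist'); cv2.imwrite('pics/w9.png',c['image']); c=cam('scene'); cv2.imwrite('pics/s9.png',cv2.resize(c['image'][85:265,215:375],None,fx=3.3,fy=3.3))
```

```text
0.87 16.57 [649.1  75.7 291.4] [-4.8 -0.9  7.6] [  0.873 202.14 ] 10.8
0.94 17.03 [662.1  75.5 296.5] [-2.8  0.3  5.1] [  0.942 201.663] 10.5
1.0 17.45 [673.4  75.3 300.8] [-3.  -1.6  6.6] [  1.002 201.767] 10.5
1.06 17.87 [684.9  75.2 303.7] [-1.2 -0.5  4.6] [  1.06  201.306] 10.5
hold 18.17 [684.7  75.2 303.6] [-1.4 -1.2  3.1] [  1.059 201.311] 10.5
```

View pics/s9.png

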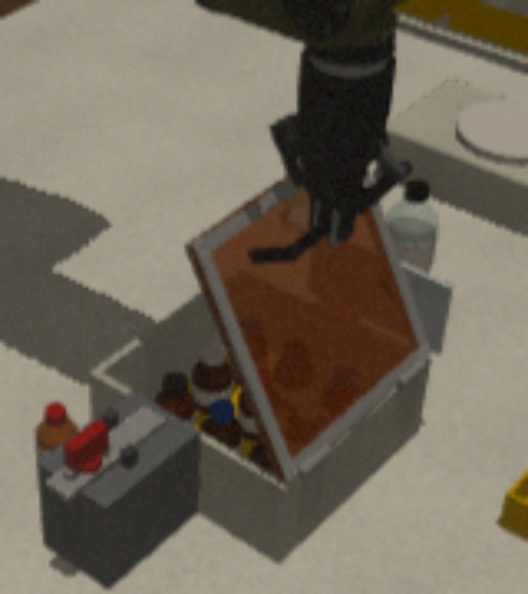

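View pics/w9.png

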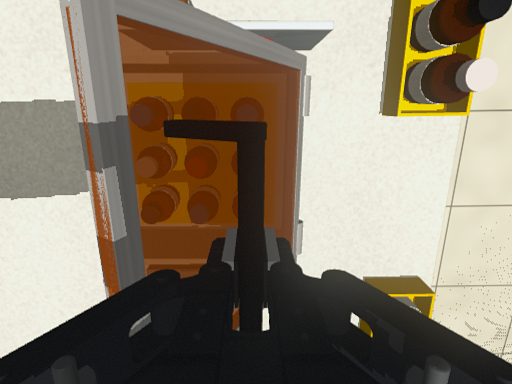

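The lid is well past upright-balance, with the gripper still on the bar at (250,200). I'll check the angle independently from the lid plane in the depth data.

```bash
cat >> h.py <<'E'
def lidangle(t0):
    out=[]
    for n in('wrist','scene'):
        c=cam(n);P=cloud(c).reshape(-1,3);im=c['image'].reshape(-1,3).astype(int)
        h=np.array([735.3,0,105.]);t=t0
        for w in (25,15,8,8):
            nrm=np.array([np.sin(t),0,np.cos(t)]);al=np.array([-np.cos(t),0,np.sin(t)])
            d=(P-h)@nrm-5; s=(P-h)@al
            m=(abs(d)<w)&(s>40)&(s<230)&(P[:,1]>-35)&(P[:,1]<190)
            cf=np.polyfit(s[m],d[m],1); t=t+np.arctan(cf[0])
        out.append((n,m.sum(),round(t,3)))
    print(out)
E
python3 - <<'E'
from h import *
lidangle(1.06)
E
```

```text
[('wrist', np.int64(38040), np.float64(1.068)), ('scene', np.int64(2680), np.float64(1.063))]
```

The plane fit gives 1.063–1.068 rad, which agrees with 1.06. Next I'll lower to about 0.80.

Run:
```python
from h import *
for t in [1.0,0.93,0.86,0.80]:
    bot.servo_line(arc(t),speed=40); s=st(round(t,2))
bot.dwell(0.7); s=st('hold'); lidangle(0.8); 
c=cam('wrist'); cv2.imwrite('pics/w10.png',c['image']); c=cam('scene'); cv2.imwrite('pics/s10.png',cv2.resize(c['image'][85:265,215:375],None,fx=3.3,fy=3.3))
t=cam('top'); cv2.imwrite('pics/t10.png',t['image']); st('end')
```

```text
1.0 18.82 [673.2  75.3 300.3] [-0.3 -0.3  3.4] [  1.    201.357] 10.3
0.93 19.32 [660.1  75.5 295.3] [ 0.4 -1.5  3. ] [  0.93  201.244] 10.5
0.86 19.82 [647.1  75.7 289. ] [ 1.7 -0.3 -3.9] [  0.859 200.949] 10.5
0.8 20.27 [636.3  75.9 283.8] [ 0.3 -0.4 -0.6] [  0.799 201.397] 10.5
hold 20.97 [636.5  75.9 283.9] [-0.2 -1.   0.7] [  0.8   201.366] 10.4
[('wrist', np.int64(45127), np.float64(0.81)), ('scene', np.int64(2983), np.float64(0.806))]
end 21.22 [636.5  75.9 283.9] [-0.2 -0.8  2.1] [  0.8   201.382] 10.5
```

View pics/s10.png

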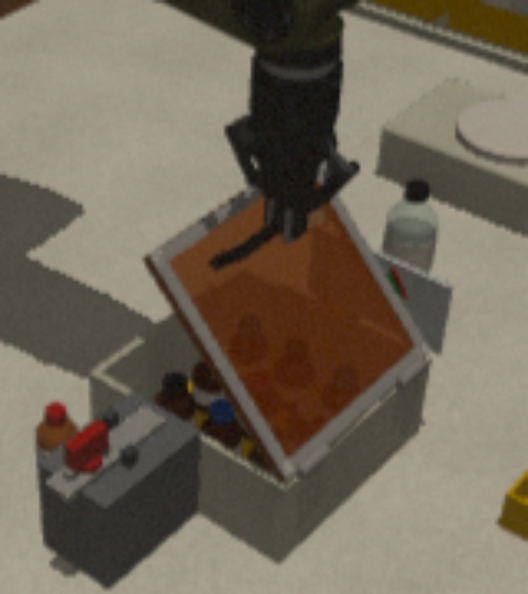

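View pics/t10.png

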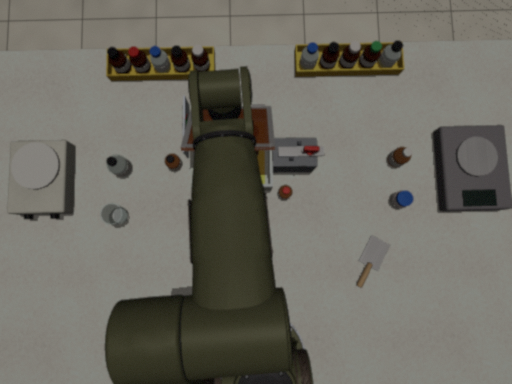

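The scene view shows the lid held partway up with the bolt still drawn, and the plane fits give 0.806–0.810 rad. In the top view all the bystanders stand where they were at the start: amber_b (286,192), amber_a (173,161), jar (402,200), and the rest likewise. I'm handing the job in.

Run:
```python
from h import *
bot.finish_job(); s=bot.read_state(); print(s['clock'],s['ee_pos'],s['grip_width'])
```

```text
the job is handed in; nothing more can be done
the job is handed in; nothing more can be done
```

The job is handed in, finishing with the gripper holding the lid steady at about 0.80 rad, inside the green sector. The robot's clock stood at about 21 s of the 54 s allowed.

- **Knob and bolt:** I turned the knob counter-clockwise to about 1.55 rad and drew the bolt 41 mm. The tongue is clear of the lid, and the scene picture still showed it drawn at the end.
- **Lid:** I raised it by the handle to about 1.06 rad, past the balance point, and then lowered it. Before hand-in the grip-point estimate was 0.80 rad and the depth-plane fits gave 0.806 and 0.810 rad, with the lid at rest and the fingers closed on the bar at 10.5 mm.
- **Bystanders:** the top view showed no bystander visibly moved.
- **Position errors found on the way:** the wrist camera's x was about 2 mm too large, which showed as a 20 N side force on the knob. My assumed handle arc was about 1 mm off in x and 4 mm in z, which showed as about 22 N at the handle. I corrected both from the force readings.
- **Not directly confirmed:** the wrist force at the end was only about 1–2 N, near sensor noise. That the gripper touches the lid with at least 0.3 N rests on the fingers being clamped on the bar (35 N set). The hand-in gives no verdict.

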